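Load a tissue block under the cold box flap

ROBOT

A 6-joint arm with a two-finger parallel gripper is mounted at the origin on the work surface. World frame = base frame: x ahead of the robot, y to its left, z up, the work surface at z = 0. Lengths are in mm, angles in rad, forces in N, time in s.
With the tool pointing down it reaches from about 325 to 875 mm from the base axis. Payload 4.4 kg.
Tool frame: the origin (TCP) lies on the centre line of the jaws, within the pads' length; the fingertips stand ahead of it and the grasp point (between the pads) lies 6 mm ahead of it (ctrl.tcp_to_tips is the z of the fingertips in the tool frame, in mm); z points along the fingers, y is the line along which they close (so a half turn about z gives the same grasp; the last joint's range is limited). The gripper opens to 85 mm and grips with 20 to 120 N. Pads are 22 mm wide; open, the fingers measure 114 mm over their backs; the gripper's body (76 mm by 85 mm) begins 54 mm behind the grasp point. The pads swing forward as they close: fully open they stand 13 mm farther back than shut.
Start: joints at [-1.367, 0.207, 1.542, -0, 1.393, -0.15], TCP at [199.205, -539.393, 256.282] pointing down, gripper open.
Joint ranges: [-2.73, 2.73], [-0.86, 2.22], [0.23, 2.46], [-1.11, 4.25], [0.08, 2.63], [-2.82, 2.82]. Speed limits (rad/s): [2.79, 2.79, 3.14, 3.14, 3.14, 3.14].

INTERFACE

Orientations are given as a 3x3 rotation matrix whose columns are the frame's x, y, z axes.
In Python, from plant import ctrl, sensors, optics gives the robot as it stands. Calls block until the motion is done:
- ctrl.move_ptp(position, orientation): joint-space move of the TCP to a pose.
- ctrl.move_l(position, rot=None, vel=150, threshold=None): straight line of the TCP; rot=None keeps the orientation; vel is the mean speed in mm/s. With threshold (N) it stops when the force on the tool has changed by that much, and returns True; else False.
- ctrl.set_joints(angles): joint-space move.
- ctrl.gripper_to(opening, force=None): finger opening in mm; force is the grip in N (None keeps the last); returns when the fingers have stopped.
- ctrl.hold(seconds).
- ctrl.solve_ik(position, orientation): joint angles nearest the present ones, or None.
- sensors.read_state(): the state.
- optics.grab_frame(name): name is "scene" or "side" or "wrist"; returns (picture, depth): 420x560x3 uint8, red, green, blue; 420x560 float32, mm along the optical axis (not along the pixel's ray), 0 where there is no reading.
- optics.camera_params(name): a dict with "mtx" (3x3 intrinsics, pixels), "k1" (the pictures are not rectified: a ray, as slopes to the right and down, at radius r is drawn at 1 + k1 r^2 times it, then the intrinsics apply), "R" (3x3) and "t" (3): a world point X has camera coordinates R X + t; the wrist camera has in their place "T_tool_cam" (4x4, takes a point from camera to tool coordinates, whose origin is the TCP and whose axes are the flange's). Camera axes: x right, y down, z forward; pixel columns grow to the right and rows downward; lengths in mm; the calibration is good to about 2 mm. A picture is of the moment at which its call begins: read the wrist's pose just before it. camera_params takes no time and is no camera call.
A pose or a line that the arm cannot do raises ctrl.MotionError and nothing moves.
- ctrl.finish_job(): hands the job in; it is judged then, once.
The state is a dict: "t": time; "q": joint angles; "qvel": joint speeds; "tau": joint torques, N m; "eef_pos": TCP position; "eef_rot": TCP orientation; "force": force on the tool from outside, world axes, zero at the start; "wrist_torque": the same for the moment, N m; "grip_width": finger opening in mm; "grasp_force": force on a finger pad.
Only numpy, scipy, OpenCV 4.12 (cv2) and the standard library are available. Lean on these libraries where they do the work, as an engineer would, in place of code of your own. Each camera call takes 0.05 s, during which the arm holds its last target. There are 200 camera calls.

TASK

Load the wax tissue block that lies on the cold box's deck: with one fingertip press the steel bar down so that the spring-closed flap is held up, and while holding it push the block along the deck with the other fingertip until it lies wholly under the flap. Then draw back and let go so that the flap shuts fully behind it. Only push the block, do not pick it up or tip it, and leave the other things on the bench where they are.

Things in the scene. Friction and masses are not known exactly. Their poses are not given: they have to be found in the camera images.
- mouth (a point): Mouth of the low, fixed cold box: on top of its flat aluminium deck (12 mm above the bench), mid-way across, below the outer face of the shut flap's lip. x: level, into the box (push direction); y: level, towards the side with hinge and press bar; z: up. All 'x, y, z' below are mm in this frame. Deck: x -120 to 60. Rails 6 high at y +/-16 to 20, x -120 to 0, guide the block.
- chamber (a point): Middle of the chamber floor under the flap, level with the deck, at x 30, y 0, z 0. Chamber: x 0 to 60, inner walls at y +/-17, walls 21 high, solid back at x 60. Behind it the black cooling unit, x 65 to 150, y -43 to 67, 20 above the deck.
- flap (a joint): Flap angle, rad: 0 shut, grows as it opens, stop at 1.4. Aluminium plate 60 x 52 x 4 mm; shut it covers x 0 to 60, y -20 to 32, z 22 to 26; its edge at y -20 swings up and over towards +y. Spring-closed: 2 to 5 N on the bar. From 0.6 rad the block passes under the lip; from 1.2 rad an upright finger at y below 0 also clears the raised flap.
- flap_hinge (a point): Point on the flap's hinge axis, at x 0, y 32, z 24. The axis is parallel to x. Flap and press bar are one rigid rocker on this axis.
- lip (a point): Middle of the lower edge of the flap's turned-down front lip (moves with the flap). Lip 4 mm thick, x 0 to 4, y -6 to 16 and down to z 10 when shut, so it bars the block's way. It comes down on whatever stands below it: draw the finger out of the mouth (all of it at x below 0) before letting the bar up.
- press_bar (a point): Flat steel bar beside the deck, one with the flap: x -105 to 35, 4 thick, from 14 to 46 mm off the hinge axis. Origin on the axis at flap_hinge. Flap shut: rises 45 degrees outwards (+y); at 1.3 rad slopes 30 degrees down. A fingertip may slide along it. Level tips 70 mm apart across, at y 65 on the bar and y -5 behind the block, z about 10, hold the flap near 1.3 rad.
- block: Tissue block to load: white cassette 40 (x) x 28 (y) x 6 mm with cream wax on it, 20 mm high in all, 25 g, flat on the deck between the rails before the flap, long side along the push. Origin at the centre of its underside. Loaded, its rear end is past the lip: origin at x 24 to 40.
- spare_block: Bystander: a second tissue block of the same make (40 x 28 x 20 mm), flat on the bench. Origin at the centre of its underside.
- mailer: Bystander: white plastic slide mailer 84 x 33 x 20 mm, lying on the bench. Origin at the centre of its underside.
- jar: Bystander: small glass jar with white lid, 48 mm across, 60 mm high. Origin at the centre of its underside.
- stain: Bystander: amber glass bottle, 44 mm across, 85 mm high. Origin at the centre of its underside.
- brush: Bystander: brush, 170 mm long, lying on the bench.
- forceps: Bystander: steel forceps, 110 mm long, lying on the bench.
- dish: Bystander: small white ceramic dish, 56 mm across, 22 mm high.
Not all that is in view belongs to the job. Leave any blue, brown or orange look-alike of the block alone.

How it is judged (in metres and radians):
On the way, in this order (a step that is already met when the one before it is completed fails the run):
1. the flap is held up by a finger on the press bar, the block still outside (value of joint flap above 0.5 rad and contact force between the fingers and flap_c2 above 0.3 N and x of block in the frame of mouth below -0.022 m), for 0.1 s.
2. the flap is still held up on the press bar with the block pushed under it (value of joint flap above 0.4 rad and contact force between the fingers and flap_c2 above 0.3 N and x of block in the frame of mouth above 0.022 m), for 0.1 s.
At the end, for the whole second after the job is handed in: The block lies flat and at rest in the chamber (its origin 22 to 45 mm past the mouth, within 8 mm of the middle, within 4 mm of deck height) and the flap is shut to within 0.06 rad (value of joint flap below 0.06 rad and x of block in the frame of mouth between 0.022 and 0.045 m and y of block in the frame of mouth between -0.008 and 0.008 m and z of block in the frame of mouth between -0.004 and 0.004 m and angle between block's own z axis and vertical below 0.1 rad and linear speed of block below 0.02 m/s); the robot touches nothing.
It fails at once if the block is lifted more than 12 mm off the deck or tipped (z of block in the frame of mouth above 0.012 m or angle between block's own z axis and vertical above 0.4 rad).
It fails at once if another thing on the bench is moved more than 20 mm (distance of any of spare_block, mailer, jar, stain, brush, forceps, dish from where it was at the start of the episode above 0.02 m).
It also fails if it takes over 32 s, if anything falls off the work surface, if the arm or the gripper's body presses on something with over 40 N, if the wrist force passes 120 N, or if a joint passes its speed limit or range.

## Working session

There is one attempt and no reset: what is moved stays moved. The work goes in short steps, each a Python script; the robot and the scene stay as the last script left them, time stands still between calls to the robot, and variables do not carry over. Pictures are saved under pics/ and viewed, at most 10 in all, crops included, and the job is handed in when it is done.

```bash
ls; mkdir -p pics; python3 - <<'E'
from plant import ctrl,sensors,optics
import numpy as np,cv2
for n in("scene","side"):
    p,d=optics.grab_frame(n); cv2.imwrite(f"pics/{n}0.png",p[:,:,::-1]); np.savez(f"pics/{n}0.npz",p=p,d=d)
    print(n,optics.camera_params(n))
print(optics.camera_params("wrist"),ctrl.tcp_to_tips,sensors.read_state())
E
```

```text
pics
scene {'mtx': array([[399.2683114 ,   0.        , 281.99013653],
       [  0.        , 399.2683114 , 203.47888432],
       [  0.        ,   0.        ,   1.        ]]), 'k1': -0.11946851301081336, 'R': array([[ 0.85186137,  0.5237622 ,  0.00231591],
       [ 0.42839757, -0.69420013, -0.57841309],
       [-0.30134321,  0.4937199 , -0.81574072]]), 't': array([-495.12511377, -164.53683333,  992.4898265 ])}
side {'mtx': array([[440.9154866,   0.       , 272.4409116],
       [  0.       , 440.9154866, 213.5898435],
       [  0.       ,   0.       ,   1.       ]]), 'k1': -0.10052269425619478, 'R': array([[ 0.82952321, -0.55846921, -0.00183862],
       [-0.43475424, -0.64368949, -0.62980362],
       [ 0.35054243,  0.52323607, -0.77675223]]), 't': array([-440.49406891,  301.40436105,  562.11937785])}
{'mtx': array([[360.85742539,   0.        , 284.80707458],
       [  0.        , 360.85742539, 209.14122103],
       [  0.        ,   0.        ,   1.        ]]), 'k1': -0.09150989252819354, 'T_tool_cam': array([[-5.94489936e-04, -9.52919115e-01, -3.03224020e-01,
         7.77877231e+01],
 
[... 374 characters left out ...]
, -1.50483742e-01]), 'qvel': array([-1.24743115e-05, -9.72485477e-04, -2.70123155e-03, -3.60378928e-04,
        2.06813083e-04,  2.57113216e-04]), 'tau': array([-3.96910298e-05, -3.84084892e+01, -2.92549932e+01, -9.06940886e-05,
        4.83343407e-03,  2.02381472e-06]), 'eef_pos': array([ 199.06641477, -538.75084012,  255.21543051]), 'eef_rot': array([[ 9.38074280e-01,  3.46433926e-01, -4.25553741e-04],
       [ 3.46434039e-01, -9.38072037e-01,  2.07604423e-03],
       [ 3.20012086e-04, -2.09490999e-03, -9.99997754e-01]]), 'force': array([1.17470777, 0.65262193, 0.77858753]), 'wrist_torque': array([-0.04321195,  0.02866893,  0.02135577]), 'grasp_force': 0.0, 'grip_width': 85.20051638905996}
```

View pics/scene0.png

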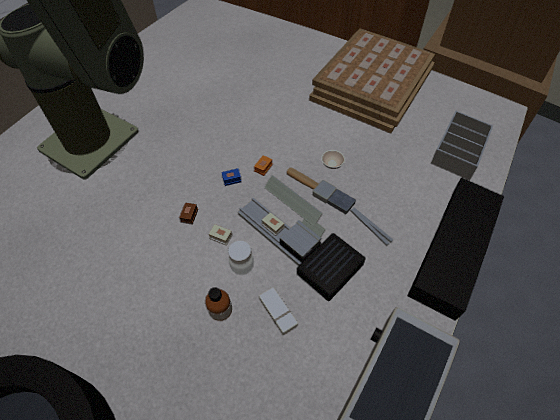

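View pics/side0.png

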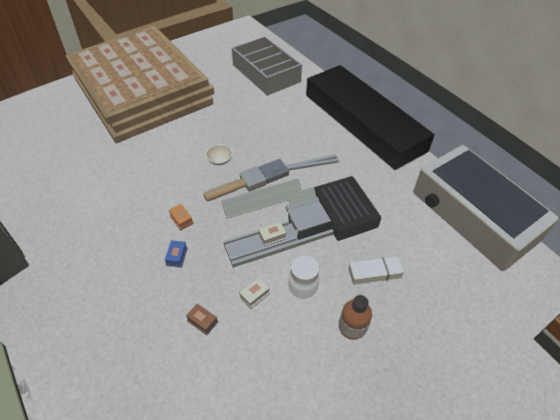

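Scene: the deck is at side (228..340, 250..225), with the flap at (310,217), the cooling unit at (347,207) and the press bar at (262,198). There are two white blocks. The one at side (272,233) is on the deck between the rails, so it is the target; the one at (255,292) is on the bench, so it is the spare. I'll make a top-down height map and an enlarged crop.

```bash
cat > h.py <<'E'
import numpy as np,cv2
from plant import ctrl,sensors,optics
def cloud(name,p,d,pose=None):
    c=optics.camera_params(name); K=c["mtx"]; v,u=np.mgrid[:420,:560].astype(float)
    n=cv2.undistortPoints(np.stack([u.ravel(),v.ravel()],1)[:,None],K,np.array([c["k1"],0,0,0,0.]))[:,0]
    P=np.c_[n,np.ones(len(n))]*d.reshape(-1,1)
    if pose is None: X=(P-c["t"])@c["R"]
    else:
        T=c["T_tool_cam"]; X=(P@T[:3,:3].T+T[:3,3])@pose[1].T+pose[0]
    return X.reshape(420,560,3)
E
python3 - <<'E'
from h import *
for n in("side","scene"):
    z=np.load(f"pics/{n}0.npz");X=cloud(n,z["p"],z["d"])
    bench=X[300:400:5,100:250:5] if n=="side" else X[250:330:5,100:180:5]
    print(n,"bench z",np.median(bench[...,2]),bench[...,2].std())
    pts=dict(side=dict(block=(272,233),spare=(255,291),flap=(310,217),unit=(347,207),bar=(262,198),deck0=(240,247),jar=(305,265),stain=(360,303),mailer=(370,270)),scene=dict(block=(273,222),spare=(220,234),flap=(300,237),unit=(332,265),bar=(293,202),deck0=(254,210)))[n]
    for k,(u,v) in pts.items(): print(k,X[v,u].round(1))
z=np.load("pics/side0.npz");p=z["p"]
c=cv2.resize(p[150:290,190:400],(800,533),interpolation=cv2.INTER_CUBIC);cv2.imwrite("pics/crop1.png",np.clip(c[:,:,::-1]*1.3,0,255))
E
```

```text
side bench z -0.11017062140360173 51.00767280584647
block [542.3  17.9  34.5]
spare [463.9 -51.3  19.8]
flap [613.    7.1  38.9]
unit [685.8  -6.   29.8]
bar [559.1  73.2  59.9]
deck0 [490.3  37.7  11.8]
jar [539.7 -75.5  59.7]
stain [ 554.  -179.6   86.4]
mailer [ 638.  -122.9   19.3]
scene bench z 0.4773752402819361 1.2689118039986587
block [547.9  19.2  33.4]
spare [467.1 -54.9  20.3]
flap [613.4  15.1  37.9]
unit [695.   -4.   33.2]
bar [565.2  68.4  57.3]
deck0 [488.9  35.8  10.5][ WARN:0@0.388] global loadsave.cpp:1063 imwrite_ Unsupported depth image for selected encoder is fallbacked to CV_8U.
```

View pics/crop1.png

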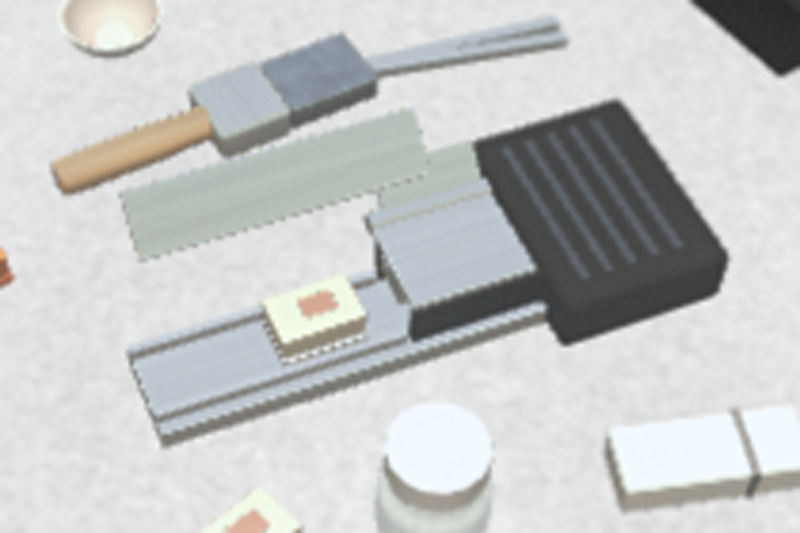

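Crop: the target is at crop (313,315), white cassette and cream wax, on the deck between the rails. The bar is at crop (275,185), the brush is just beyond it, and the spare is at the bottom left (250,515). Next I'll move above the box for a wrist view and fit the frame.

```bash
cat >> h.py <<'E'
def rot(yaw):
    c,s=np.cos(yaw),np.sin(yaw); return np.array([[c,s,0],[s,-c,0],[0,0,-1.]])
E
python3 - <<'E'
from h import *
ctrl.gripper_to(56); print(ctrl.tcp_to_tips)
R=rot(-0.2); ctrl.move_ptp([540,25,290],R)
s=sensors.read_state(); p,d=optics.grab_frame("wrist"); X=cloud("wrist",p,d,(s["eef_pos"],s["eef_rot"]))
np.savez("pics/w1.npz",p=p,d=d,X=X); cv2.imwrite("pics/w1.png",p[:,:,::-1]); print(s["t"],s["eef_pos"],s["grip_width"])
E
```

```text
25.0
2.8583 [540.05124115  24.28375244 289.91326514] 55.98224367719242
```

View pics/w1.png

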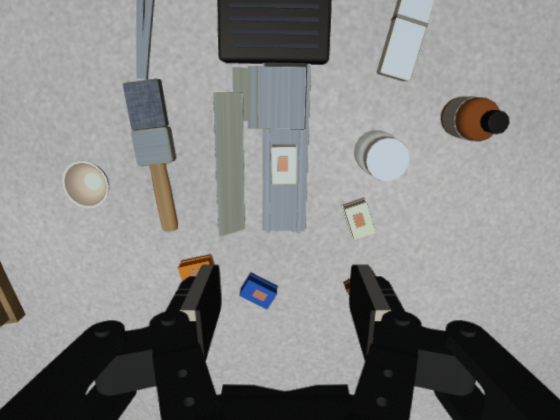

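Wrist view: deck front end at (285,230), block at (284,164), flap (280,97), bar (230,165), unit (275,28). The brush (150,130) is well clear of the bar.

```bash
python3 - <<'E'
from h import *
z=np.load("pics/w1.npz");X=z["X"];p=z["p"].astype(int)
def rep(n,u0,u1,v0,v1,zl,zh):
    Q=X[v0:v1,u0:u1].reshape(-1,3);Q=Q[(Q[:,2]>zl)&(Q[:,2]<zh)]
    r=cv2.minAreaRect(Q[:,:2].astype(np.float32));print(n,len(Q),"z",np.median(Q[:,2]).round(1),"c",np.round(r[0],1),"size",np.round(r[1],1),"ang",round(r[2],2),[np.round(b,1).tolist() for b in cv2.boxPoints(r)])
rep("bench",100,140,250,300,-9,9)
rep("block",266,302,143,188,27,37)
rep("flap",245,310,62,132,34,42)
rep("deckrails",258,312,130,240,7,22)
rep("rails",258,312,130,240,15.5,22)
rep("unit",215,335,0,66,25,40)
rep("bar",210,246,90,240,35,75)
for v in (150,210): print("deck row",v,[(u,X[v,u].round(1).tolist()) for u in range(258,312,4)])
E
```

```text
bench 1992 z -0.2 c [444.1 263.3] size [54.5 80.3] ang 70.87 [[397.29998779296875, 250.6999969482422], [473.20001220703125, 224.39999389648438], [491.0, 275.8999938964844], [415.1000061035156, 302.20001220703125]]
block 943 z 32.2 c [546.4  25.5] size [25.5 40.3] ang 78.78 [[524.2000122070312, 17.0], [563.7000122070312, 9.100000381469727], [568.5999755859375, 34.099998474121094], [529.0999755859375, 41.900001525878906]]
flap 3507 z 38.2 c [617.1  17.1] size [56.5 63.5] ang 77.45 [[580.0, -3.5999999046325684], [642.0, -17.399999618530273], [654.2999877929688, 37.79999923706055], [592.2999877929688, 51.599998474121094]]
deckrails 3577 z 12.4 c [524.1  28.9] size [ 50.1 117.3] ang 77.39 [[461.3999938964844, 17.200000762939453], [575.9000244140625, -8.399999618530273], [586.9000244140625, 40.5], [472.3999938964844, 66.0999984741211]]
rails 772 z 18.0 c [523.8  27.3] size [ 43.7 117.1] ang 77.59 [[462.0, 18.5], [576.2999877929688, -6.599999904632568], [585.7000122070312, 36.0], [471.29998779296875, 61.20000076293945]]
unit 7102 z 32.3 c [676.5   8.2] size [110.9  61. ] ang 78.23 [[635.299
[... 461 characters left out ...]
62.5, 36.9, 10.8]), (274, [564.7, 31.2, 33.8]), (278, [563.7, 27.2, 32.4]), (282, [562.7, 23.2, 31.1]), (286, [562.1, 19.1, 33.1]), (290, [561.1, 15.0, 32.0]), (294, [560.5, 10.9, 33.5]), (298, [556.7, 6.7, 13.2]), (302, [556.6, 2.5, 18.4]), (306, [554.6, -1.9, 11.1]), (310, [551.9, -6.7, -0.2])]
deck row 210 [(258, [494.4, 66.6, 0.3]), (262, [497.0, 60.4, 12.1]), (266, [497.7, 55.3, 17.4]), (270, [495.4, 51.3, 12.9]), (274, [494.2, 46.9, 12.0]), (278, [493.3, 42.4, 12.1]), (282, [492.2, 37.9, 11.4]), (286, [491.8, 33.3, 13.0]), (290, [490.5, 28.9, 12.1]), (294, [490.1, 24.3, 13.7]), (298, [490.4, 19.7, 17.4]), (302, [487.9, 15.3, 12.6]), (306, [482.9, 10.8, -0.1]), (310, [482.3, 6.2, 1.2])]
```

```bash
python3 - <<'E'
from h import *
z=np.load("pics/w1.npz");X=z["X"]
s=sensors.read_state(); T=(X-s["eef_pos"])@s["eef_rot"]
m=(X[...,2]>200)&(T[...,2]>-40)
for a,b in((150,280),(280,420)):
    Q=T[:,a:b][m[:,a:b]];Q=Q[Q[:,2]<60]
    for lo in (-30,-10,0,10,15,20,25,30):
        q=Q[(Q[:,2]>=lo)&(Q[:,2]<lo+5)]
        if len(q)>5: print(a,lo,len(q),"x",np.percentile(q[:,0],[2,98]).round(1),"y",np.percentile(q[:,1],[2,98]).round(1))
E
```

```text
150 -30 500 x [ 7.2 13.6] y [-41.6 -28.8]
150 -10 435 x [-9.8 11.1] y [-42.  -28.4]
150 0 350 x [-10.2  11.1] y [-41.7 -28.5]
150 10 268 x [-9.8 11.2] y [-40.9 -28.4]
150 15 145 x [-10.1  11.2] y [-34.5 -28.4]
150 20 15 x [-7.1  4.7] y [-28.8 -28.5]
280 -30 479 x [10.8 13.4] y [27.2 39.6]
280 -10 420 x [-10.1  11. ] y [27.  40.6]
280 0 346 x [-10.3  11.1] y [27.  40.6]
280 10 265 x [-10.   11.3] y [27.2 39.6]
280 15 147 x [-10.2  11. ] y [27.2 33.3]
280 20 13 x [-6.2  7. ] y [27.3 27.6]
```

```bash
cat >> h.py <<'E'
YAW=np.radians(-12.4); e=np.array([np.cos(YAW),np.sin(YAW),0]); n=np.array([-e[1],e[0],0]); O=e*568+n*141.5+[0,0,12]
W=lambda x,y,z: O+e*x+n*y+np.array([0,0,z])
M=lambda P: np.stack([(P-O)@e,(P-O)@n,(P-O)[...,2]],-1)
E
python3 - <<'E'
from h import *
R=rot(YAW)
ctrl.move_ptp(W(-84,30,100),R)
s=sensors.read_state();print(M(s["eef_pos"]).round(1),s["eef_rot"].round(3).tolist(),s["force"].round(1))
ctrl.move_l(W(-84,30,33.5),vel=60)
s=sensors.read_state();print(s["t"],M(s["eef_pos"]).round(1),s["force"].round(1),s["grip_width"])
p,d=optics.grab_frame("wrist"); np.savez("pics/w2.npz",p=p,d=d,X=cloud("wrist",p,d,(s["eef_pos"],s["eef_rot"]))); cv2.imwrite("pics/w2.png",p[:,:,::-1])
p,d=optics.grab_frame("side");cv2.imwrite("pics/s2.png",cv2.resize(p[130:290,180:400,::-1],(800,582)))
E
```

```text
[-82.3  29.9 101.3] [[0.977, -0.215, 0.003], [-0.215, -0.977, -0.0], [0.003, -0.0, -1.0]] [ 0.6 -0.5  0.7]
4.9333 [-84.1  29.9  33.7] [-0.6 -0.7  5.1] 56.1020941603046
```

View pics/w2.png

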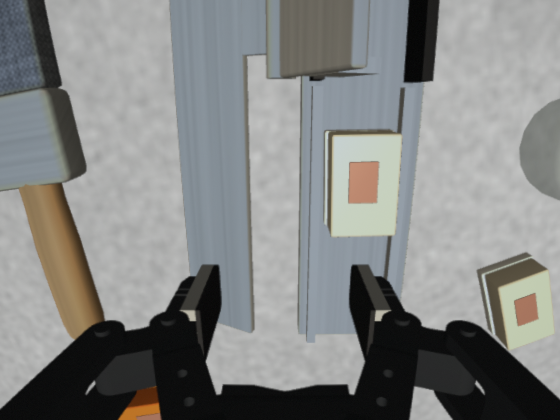

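View pics/s2.png

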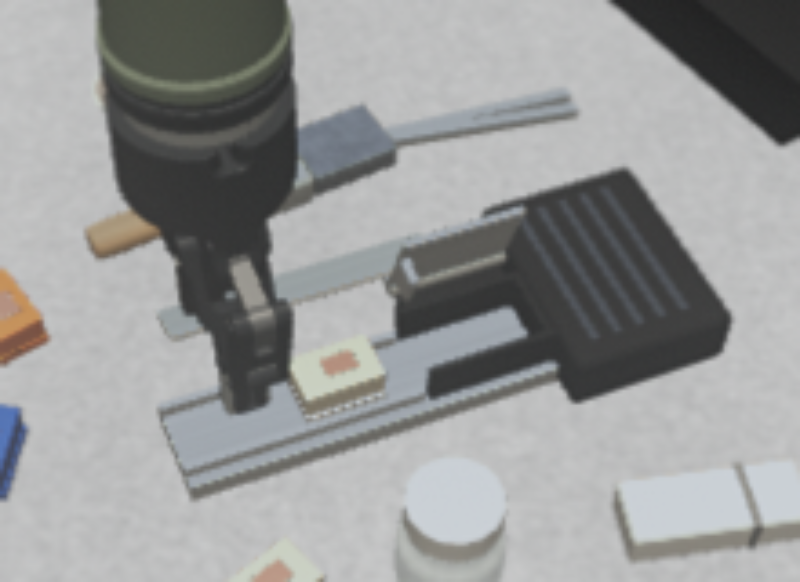

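The bar is pressed, the flap stands nearly upright (wrist (318,35)), and the block is ahead of the right finger (wrist (363,185)). I'll check the flap's height and the lip position, then push.

```bash
python3 - <<'E'
from h import *
X=M(np.load("pics/w2.npz")["X"])
f=X[0:80,262:372].reshape(-1,3);f=f[f[:,2]>30]
print("flap y,z range",np.percentile(f,[1,50,99],axis=0).round(1))
b=X[125:245,320:405].reshape(-1,3);b=b[(b[:,2]>15)&(b[:,2]<25)]
print("block",np.percentile(b,[1,50,99],axis=0).round(1))
w=X[0:70,405:437].reshape(-1,3);w=w[w[:,2]>17];print("wall",np.percentile(w,[1,50,99],axis=0).round(1))
r=X[250:330,380:420].reshape(-1,3);r=r[(r[:,2]>4)&(r[:,2]<9)];print("rail R y",np.percentile(r,[2,50,98],axis=0).round(1))
E
```

```text
flap y,z range [[-1.2  9.7 30.5]
 [ 6.5 21.3 58.8]
 [19.4 31.9 74.8]]
block [[-59.  -12.3  16.2]
 [-38.1   0.9  20.1]
 [-19.9  13.3  21.6]]
wall [[  2.8 -21.2  17.2]
 [ 13.6 -18.3  20.8]
 [ 25.3 -16.6  22.8]]
rail R y [[-90.3 -20.1   4.3]
 [-80.4 -17.9   5.9]
 [-72.2 -15.7   7.1]]
```

```bash
python3 - <<'E'
from h import *
def st(k):
    s=sensors.read_state();print(k,round(s["t"],2),M(s["eef_pos"]).round(1),s["force"].round(1));return s
print(ctrl.move_l(W(-20,29,33.5),vel=40,threshold=12));st("a")
print(ctrl.move_l(W(0,29,33.5),vel=30,threshold=12));st("b")
ctrl.hold(0.3)
p,d=optics.grab_frame("side");cv2.imwrite("pics/s3.png",cv2.resize(p[130:290,180:400,::-1],(800,582)))
E
```

```text
False
a 6.78 [-20.   29.   33.6] [-2.7  2.5  4.1]
False
b 7.6 [ 0.8 29.  33.8] [-1.1  1.6  3. ]
```

View pics/s3.png

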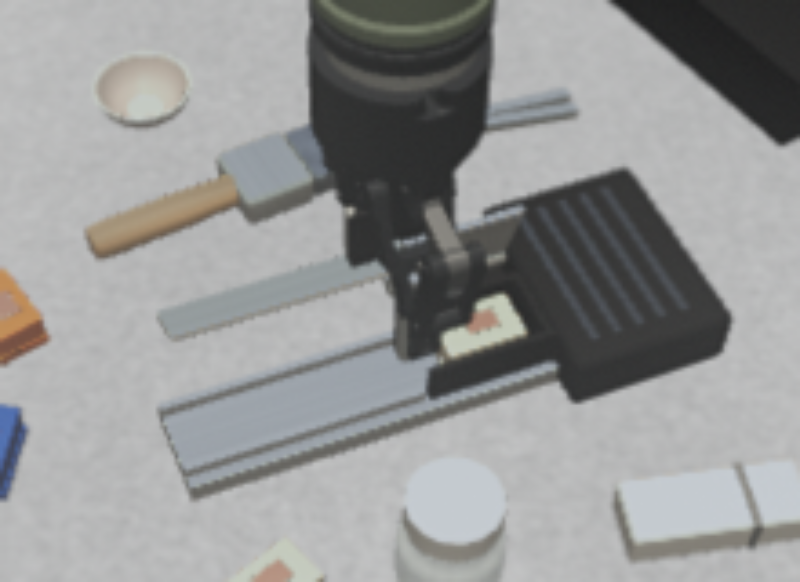

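The block is in the chamber (crop (483,328)) and the flap is still up. I'll draw back while holding the bar, measure the block, and only then release if it is right.

```bash
python3 - <<'E'
from h import *
ctrl.move_l(W(-60,29,33.5),vel=50)
s=sensors.read_state();p,d=optics.grab_frame("wrist");X=M(cloud("wrist",p,d,(s["eef_pos"],s["eef_rot"])))
pi=p.astype(int); m=(X[...,0]>-30)&(X[...,0]<62)&(abs(X[...,1])<16)&(X[...,2]>15)&(X[...,2]<24)&(pi[...,0]-pi[...,2]>8)
b=X[m];pc=np.percentile(b,[1,50,99],axis=0);print(s["t"],m.sum(),"block",pc.round(1))
cv2.imwrite("pics/w3.png",p[:,:,::-1])
if 5.5<pc[0,0]<20:
    ctrl.move_l(W(-60,29,85),vel=35); ctrl.move_l(W(-60,29,150),vel=120); ctrl.hold(0.5)
    s=sensors.read_state();p,d=optics.grab_frame("wrist");X=M(cloud("wrist",p,d,(s["eef_pos"],s["eef_rot"])))
    f=X[(X[...,0]>8)&(X[...,0]<50)&(X[...,1]>-15)&(X[...,1]<25)]
    A=np.c_[f[:,:2],np.ones(len(f))];print("flap plane",np.linalg.lstsq(A,f[:,2],rcond=None)[0],np.median(f[:,2]),s["t"],s["force"])
    cv2.imwrite("pics/w4.png",p[:,:,::-1])
E
```

```text
9.3 2250 block [[ 11.7 -14.3  18.5]
 [ 33.3  -2.5  20.4]
 [ 48.    4.6  21.9]]
flap plane [ 9.85728504e-04 -2.89877434e-04  2.60680216e+01] 26.11759876777544 12.1667 [ 0.58637443  0.14764653 -0.33317275]
```

View pics/w3.png

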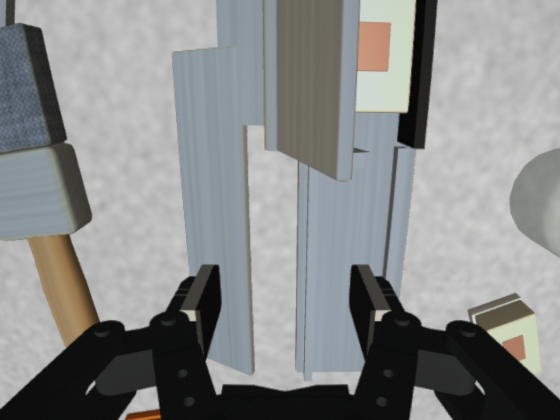

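The block lies straight in the chamber, rear end at x≈12 mm (origin ≈32) at wrist (385,110). The flap plane is now level at z≈26 (slope below 0.001), so it is shut. The arm is clear, so I'll hand in.

```bash
python3 -c "
from plant import ctrl
print(ctrl.finish_job())"
```

```text
the job is handed in; nothing more can be done
None
```

I handed the job in at about 12 s: the block lies in the chamber (origin about 32 mm past the mouth), the flap measured shut, and the gripper was drawn clear; the hand-in call returned no verdict.

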